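# Dial the treat jar open and tip the treats into the dog bowl

### The job

Turn the dial on the lid of the tilting treat jar until its largest opening sits squarely over the lid's window. Then swing the jar over by its crank so that all four treats fall into the dog bowl, and swing it back to its resting lean, leaving the dial on the large opening. Leave the other things on the tray where they are.

Things in the scene. Friction and masses are not known exactly. Their poses are not given: they have to be found in the camera images.
- station: wooden stand of the treat jar, fixed to the tray. Origin under the foot, straight below the jar's swing axis; z up; its -x looks to the dog bowl (roughly towards the robot), its y is the direction of the swing axis. The foot is 20 mm high and reaches from 22 mm in front of to 118 mm behind the origin, 180 mm wide; two upright cheeks, 44 mm by 14 mm, centred at y = +-77 mm, 210 mm high, carry the jar between them.
- jar_pivot (a point): middle of the jar, on its swing axis, 190 mm above the station's origin. The frame turns with the jar: z along the jar's axis out of the lid, y along the swing axis. The jar is a clear plastic cylinder 124 mm in diameter and about 140 mm long, from 62 mm below this point to 83 mm above it (top face of the dial). At rest it leans 35 degrees (0.61 rad) from vertical towards the station's -x.
- jar (a joint): swing of the jar on its axis: 0 = at rest against its stop, leaning 35 degrees; grows as the lid end swings forward and down towards the bowl (the crank grip goes forward over the top); stop at 1.75. At 0.96 the jar lies level, at 1.6 the lid points about 37 degrees below level and the treats run out. Swung over in some 2 to 5 s it drops them into the bowl. Stiff: stays where it is left, about 6 to 7 N at the crank grip.
- crank_grip (a point): middle of the crank's wooden grip, a round bar 16 mm in diameter and 80 mm long, parallel to the swing axis (its own y axis), on the +y side of the jar; this point is 135 mm along +y from the jar's middle and 80 mm from the swing axis. At rest it stands above and behind the axis (61 mm up, 51 mm towards the station's +x). It turns with the jar; a metal arm joins the inner end of the grip (45 mm from this point) to the axis. Free from above.
- dial_knob (a point): point on the dial's axis, half-way up its black bar knob. The bar is 50 mm long (x axis), 16 mm wide (y axis), and stands 34 mm proud of the dial's flat face; this point is 20 mm above the face. z = the dial's axis, pointing out of the lid, so leaning 35 degrees from vertical at rest. The -x end of the bar points to the middle of the dial's largest opening.
- dial (a joint): turn of the 128 mm dial on the lid, positive anticlockwise seen from outside the lid: 0 = largest opening (60 degrees wide, radius 24 to 59 mm) squarely over the lid's only window, a wedge of the same size at the front edge of the lid, nearest the bowl. At about -1.15 the middle slot and at about -1.87 the narrowest slot is over the window; neither lets a treat through. Starts between -1.45 and -1.05; stops at -2.1 and 0.3. Needs about 0.1 N m; stays where it is left.
- dogbowl: stainless dog bowl, loose, 170 mm in diameter at the rim, 55 mm high, standing in front of the stand below the jar's swing; origin at the centre of its underside, z up.
- treat0_center (a point): centre of a round hard dog treat, a ball 24 mm in diameter, 12 g; at the start in the jar
- treat1_center (a point): centre of a round hard dog treat, a ball 24 mm in diameter, 12 g; at the start in the jar
- treat2_center (a point): centre of a round hard dog treat, a ball 24 mm in diameter, 12 g; at the start in the jar
- treat3_center (a point): centre of a round hard dog treat, a ball 24 mm in diameter, 12 g; at the start in the jar
- scraper: blue plastic ice scraper lying flat, 190 mm long along x, origin under it; a bystander
- bike_light: chrome bike light lying on its bracket, 95 mm long along x, 48 mm high, origin under it; a bystander
- key_bowl: grey ceramic key bowl, 120 mm in diameter, 40 mm high, origin under its centre; a bystander
- clip: red plastic spring clip, 80 mm long along x, 22 mm high, origin under it; a bystander

How it is judged:
By the outcome, as a careful person would: the job done as asked, in the order asked, and still so for the second after the job is handed in, with the robot touching nothing.
It also fails if it takes over 61 s, if anything falls off the work surface, if the arm or the gripper's body presses on something with over 40 N, if the wrist force passes 120 N, or if a joint passes its speed limit or range.

### The arm

A 6-joint arm with a two-finger parallel gripper is mounted at the origin on the work surface. World frame = base frame: x ahead of the robot, y to its left, z up, the work surface at z = 0. Lengths are in m, angles in rad, forces in N, time in s.
With the tool pointing down it reaches from about 0.35 to 0.8 m from the base axis. Payload 7.3 kg.
Tool frame: the origin (TCP) lies at the very end of the fingers, on their centre line; the grasp point (between the pads) lies 19 mm behind it (robot.grip_depth is the distance from the TCP to the grasp point, in m); z points along the fingers, y is the line along which they close (so a half turn about z gives the same grasp; the last joint's range is limited). The gripper opens to 85 mm and grips with 20 to 120 N. Pads are 22 mm wide; open, the fingers measure 114 mm over their backs; the gripper's body (76 mm by 85 mm) begins 54 mm behind the grasp point. The pads swing forward as they close: fully open they stand 13 mm farther back than shut.
Start: joints at [-1.266, 0.342, 1.524, -0, 1.275, -0.146], TCP at [0.229, -0.473, 0.231] pointing down, gripper open.
Joint ranges: [-2.53, 2.53], [-0.77, 2.02], [0.04, 2.7], [-1, 4.14], [0.28, 2.66], [-3.11, 3.11]. Speed limits (rad/s): [2.57, 2.57, 3.14, 3.14, 3.14, 3.14].

### API

Orientations are given as [roll, pitch, yaw] about the fixed x, y, z axes, in that order (R = Rz(yaw) Ry(pitch) Rx(roll)).
In Python, from station import robot gives the robot as it stands.
- The arm moves only by the tool play_rows, never from a script. Its argument "plan" is a list of rows, each a list of 7 numbers: the turn, a rotation vector about the world's x, y, z in units of 4 degrees (1.0 is 4 degrees), then the shift along the world's x, y, z in units of 0.03 m (1.0 is 0.03 m), then the closure, from 0 (fully open) to 1 (shut). A call has 1 to 20 rows; each row shifts and turns the commanded pose from where the row before left it; what a row does not reach is not made up. A row lasts 1/10 s, in which the tool goes at most 50 mm and 8.59 degrees, less where a joint would pass 70% of its speed; a pose out of reach is approached as far as the arm can. A call with a number of a shift or a turn outside -1 to 1 is refused whole. A call with a gripper value outside its range is refused whole. The fingers move at their own pace and stop on an object; "grip_force" is the grip in N (left out, the last holds). Time passes only in rows, so rows that do not move let the fingers close. It gives the time, the measured TCP pose, the force, the opening and the grip force at its end, in the units of the state.
- robot.get_obs(): the state, without advancing time (a new reading comes with each control period).
- robot.read_camera(name): name is "scene" or "top"; returns a dict with "color" (384x512x3 uint8, blue, green, red), "intrinsics" (3x3 intrinsics, pixels), "pose" (4x4, takes a point from camera to world coordinates). Camera axes: x right, y down, z forward; pixel columns grow to the right and rows downward; lengths in m; the calibration is good to about 2 mm. A picture is of the moment at which its call begins. There is no depth.
- robot.job_done(): hands the job in; it is judged then, once.
The state is a dict: "clock": time; "qpos": joint angles; "joint_velocities": joint speeds; "effort": joint torques, N m; "eef_pos": TCP position; "eef_rot": TCP orientation; "wrist_force": force on the tool from outside, world axes, zero at the start; "wrist_torque": the same for the moment, N m; "finger_gap": finger opening in m; "grasp_force": force on a finger pad.
Only numpy, scipy, OpenCV 4.12 (cv2) and the standard library are available. Lean on these libraries where they do the work, as an engineer would, in place of code of your own. Each camera call takes 0.05 s, during which the arm holds its last target. There are 200 camera calls.

## Working session

There is one attempt and no reset: what is moved stays moved. The work goes in short steps, Python scripts to look and compute and a tool call to move; the robot and the scene stay as the last step left them, time stands still between calls to the robot, and variables do not carry over. Pictures are saved under pics/ and viewed, at most 10 in all, crops included, and the job is handed in when it is done.

Besides the shell and the picture viewer there is one more tool, called after "Emit:" as name(argument=value, ...) on one line, values as JSON. play_rows: Moves the arm, as the interface text tells. Shifts and turns lie within -1 to 1; 1 stands for 0.03 m of shift or 4 degrees of turn. Its arguments: {"type":"object","properties":{"plan":{"type":"array","items":{"type":"array","items":{"type":"number","minimum":-1,"maximum":1}}},"grip_force":{"type":"number"}},"required":["plan"]}

```bash
mkdir -p pics; ls
python3 - <<'E'
from station import robot
import cv2,numpy as np
for n in("scene","top"):
    c=robot.read_camera(n);cv2.imwrite(f"pics/{n}0.png",c["color"]);print(n,c["intrinsics"].tolist(),np.round(c["pose"],4).tolist())
o=robot.get_obs();print(o["clock"],o["eef_pos"],o["eef_rot"])
E
```

```text
pics
scene [[406.7918220048693, 0.0, 264.80274931115287], [0.0, 406.7918220048693, 187.93015897942715], [0.0, 0.0, 1.0]] [[-0.7016, 0.4005, -0.5893, 1.289], [0.7124, 0.4124, -0.5679, 0.6859], [0.0156, -0.8183, -0.5746, 0.8899], [0.0, 0.0, 0.0, 1.0]]
top [[454.22360948290503, 0.0, 255.76811359183478], [0.0, 454.22360948290503, 192.8720886939596], [0.0, 0.0, 1.0]] [[-0.0047, -0.9771, 0.2129, 0.2575], [-1.0, 0.004, -0.0037, 0.0134], [0.0028, -0.2129, -0.9771, 1.4836], [0.0, 0.0, 0.0, 1.0]]
0.1 [ 0.22865344 -0.47218917  0.23069785] [-3.14022626e+00 -2.15663306e-04  4.50811659e-01]
```

View pics/scene0.png

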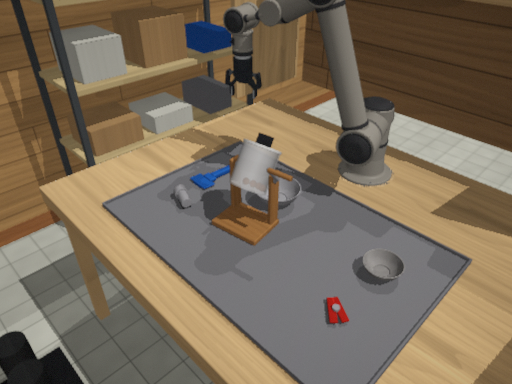

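View pics/top0.png

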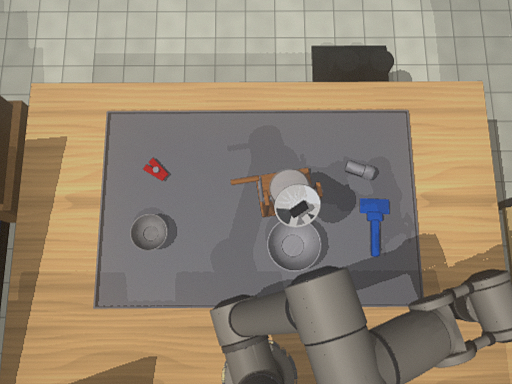

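The scene view shows the stand near (250,190) with its crank on the right. In the top view the dial is at about (298,208) with a black knob, the crank grip is at about (245,181) and the bowl at (293,244). I'll enlarge both.

Run:
```python
import cv2,numpy as np
a=cv2.imread("pics/top0.png")[155:285,215:345];b=cv2.imread("pics/scene0.png")[125:255,195:325]
cv2.imwrite("pics/crop.png",np.hstack([cv2.resize(i,(400,400),interpolation=cv2.INTER_CUBIC) for i in(a,b)]))
```

```text
(no output)
```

View pics/crop.png

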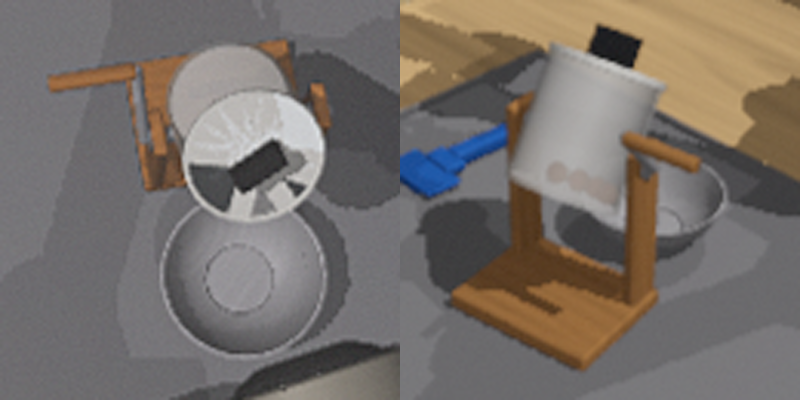

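```bash
cat > h.py <<'E'
import cv2,numpy as np
from scipy.spatial.transform import Rotation as R
K={"top":np.array([[454.2236,0,255.7681],[0,454.2236,192.8721],[0,0,1]]),"scene":np.array([[406.7918,0,264.8027],[0,406.7918,187.9302],[0,0,1]])}
T={"scene":np.array([[-0.7016,0.4005,-0.5893,1.289],[0.7124,0.4124,-0.5679,0.6859],[0.0156,-0.8183,-0.5746,0.8899]]),"top":np.array([[-0.0047,-0.9771,0.2129,0.2575],[-1.0,0.004,-0.0037,0.0134],[0.0028,-0.2129,-0.9771,1.4836]])}
def ray(n,p):
    d=T[n][:,:3]@np.linalg.solve(K[n],[*p,1]);return T[n][:,3],d/np.linalg.norm(d)
def plane(n,p,pt,nrm=(0,0,1)):
    o,d=ray(n,p);return o+d*np.dot(np.subtract(pt,o),nrm)/np.dot(d,nrm)
def tri(a,b):
    (o1,d1),(o2,d2)=ray("top",a),ray("scene",b)
    s=np.linalg.lstsq(np.c_[d1,-d2],o2-o1,rcond=None)[0];p,q=o1+s[0]*d1,o2+s[1]*d2
    return (p+q)/2,np.linalg.norm(p-q)
def proj(n,P):
    c=T[n][:,:3].T@(np.asarray(P)-T[n][:,3]);c=K[n]@c;return c[:2]/c[2]
k=400/130
ct=lambda u,v:(u/k+215-.5+.5/k,v/k+155-.5+.5/k)
cs=lambda u,v:((u-400)/k+195-.5+.5/k,v/k+125-.5+.5/k)
A=np.deg2rad(35)
E
python3 - <<'E'
from h import *
np.set_printoptions(precision=4,suppress=True)
for a,b in [((50,83),(698,161)),((135,73),(626,141))]: print("grip",*tri(ct(*a),cs(*b)))
t=cv2.imread("pics/top0.png");h=cv2.cvtColor(t,cv2.COLOR_BGR2HSV)
# grip ray at z=.251 via mask of orange
m=cv2.inRange(h,(5,90,60),(20,255,255))[155:215,225:262]
ys,xs=np.nonzero(m);ok=xs<31;xs,ys=xs[ok]+225,ys[ok]+155
print("mask n",len(xs),xs.min(),xs.max())
for lo,hi in((xs.min(),xs.min()+8),(xs.max()-8,xs.max())):
    s=(xs>=lo)&(xs<=hi)&(ys<192);p=(xs[s].mean(),ys[s].mean());print(p,plane("top",p,(0,0,.251)))
# knob
g=h[:,:,2];kb=cv2.inRange(h[190:230,275:322],(0,0,0),(180,255,48))
n,l,st,ce=cv2.connectedComponentsWithStats(kb);i=1+st[1:,4].argmax();c=cv2.findContours((l==i).astype('u1'),0,1)[0][0]
print("knob",st[i],ce[i]+[275,190],cv2.minAreaRect(c))
# foot corners at z=.02 (scene)
for p in((452,297),(582,368),(657,297)):print("foot",plane("scene",cs(*p),(0,0,.02)))
print("bowl rim",plane("top",ct(243,277),(0,0,.055)))
print("dial ell centre px",ct(254,155))
E
```

```text
grip [0.5546 0.0788 0.2623] 0.00347740534865328
grip [0.5666 0.0012 0.2533] 0.0008903444713595293
mask n 123 231 255
(np.float64(235.02272727272728), np.float64(181.38636363636363)) [0.5591 0.0665 0.251 ]
(np.float64(251.04347826086956), np.float64(178.7173913043478)) [0.5666 0.0218 0.251 ]
knob [27 11  5  5  9] [304.1111 202.4444] ((29.600000381469727, 12.699999809265137), (5.0, 2.0), 36.869895935058594)
foot [ 0.6608 -0.1622  0.02  ]
foot [0.6383 0.0161 0.02  ]
foot [ 0.5024 -0.0072  0.02  ]
bowl rim [ 0.4017 -0.1102  0.055 ]
dial ell centre px (297.21250000000003, 205.0375)
```

```bash
cat >> h.py <<'E'
def W(s,P):
    return np.array([s[0],s[1],s[3]])+R.from_euler('z',s[2]).apply(P)
J=lambda r,z=0,y=0:np.array([r*np.cos(A)-z*np.sin(A),y,.19+r*np.sin(A)+z*np.cos(A)])
E
python3 - <<'E'
from h import *
from scipy.optimize import least_squares
np.set_printoptions(precision=4,suppress=True)
obs=[("top",ct(50,83),(.051,.175,.251)),("scene",cs(698,161),(.051,.175,.251)),
("top",ct(135,73),(.051,.095,.251)),("scene",cs(626,141),(.051,.095,.251)),
("scene",cs(452,297),(.118,-.09,.02)),("scene",cs(582,368),(.118,.09,.02)),("scene",cs(657,297),(-.022,.09,.02)),
("top",ct(255,155),J(0,.08)),("top",ct(291,41),(.118,-.09,.02))]
f=lambda s:np.concatenate([proj(n,W(s,P))-p for n,p,P in obs])
r=least_squares(f,[.533,-.095,.15,0],loss='soft_l1');s=r.x;print(s);print(f(s).reshape(-1,2))
Rs=R.from_euler('z',s[2]);n=Rs.apply([-np.sin(A),0,np.cos(A)])
top=W(s,J(0,.117))
t=cv2.imread("pics/top0.png");g=cv2.cvtColor(t,cv2.COLOR_BGR2GRAY)
print(g[196:220,284:314])
q=[plane("top",ct(*p),top,n) for p in((228,172),(275,139),(289,160),(240,193))]
L=[R.from_euler('y',A).apply(Rs.inv().apply(x-top)) for x in q]
print(np.array(L))
for a,b in((1,0),(2,3)):
    d=L[b]-L[a];print("dial ang est",np.arctan2(-d[1],-d[0]),np.linalg.norm(d))
E
```

```text
[ 0.5321 -0.0992  0.1566 -0.0001]
[[-1.3236  1.1474]
 [-0.2337  3.7524]
 [-0.6587 -0.0497]
 [-0.0937  0.9713]
 [-1.9085 -0.7589]
 [-0.9615 -1.7957]
 [-0.223  -1.6712]
 [ 0.1304  1.2795]
 [-0.4463 -0.5689]]
[[191 183 182 182 186 204 202 198 193 185 190 204 203 185 189 189 183 191
  190 194 190 186 191 203 205 204 204 206 205 206]
 [190 196 190 182 181 189 200 198 195 184 184 194 196 187 188 191 185 195
  199 202 197 194 198 205 203 206 205 203 204 202]
 [195 202 197 185 186 185 198 197 198 195 196 186 196 196 193 196 179 196
  203 208 208 208 200 205 206 203 202 207 204 205]
 [186 190 190 198 194 185 191 193 188 198 203 192 190 186 193 192 195 210
  209 185 211 207 201 206 207 204 204 204 207 203]
 [182 182 184 187 192 187 190 195 195 189 204 205 191 189 202 199 207 194
  156 105 137 150 187 210 209 206 207 205 206 203]
 [188 186 185 185 194 197 198 193 198 194 201 198 196 202 206 210 173 121
   70  40  43  78 138 198 210 209 205 206 205 205]
 [196 198 200 201 205 205 195 188 192 204 197 191 204 216 214 163  94  51
   41  47  42  46 109 150 170 204 209 213 209 208]
 [197 193 193 196 1
[... 1622 characters left out ...]
4  77  76  69 157 102  49  35  32  72 156 137 121 123 120
  116 158 187 187 187 194 180 126  76  69  60  72]
 [ 76  75  75  77  76  68  70 180 182  94  72 150 171 198 150 111 111 147
  166 188 188 185 184 187 191 182  98  57  67 155]
 [ 79  72  77  76  76  66 108 181 198 171 166 186 194 199 147 122 114 138
  185 191 184 185 186 184 187 195 130  85 146 198]
 [ 76  75  75  77  74  63 150 188 190 188 191 188 189 185 139 125 124 124
  167 186 189 187 183 185 187 190 174 172 198 174]]
[[ 0.0094  0.03   -0.    ]
 [ 0.0334 -0.0135 -0.    ]
 [ 0.0115 -0.0239 -0.    ]
 [-0.0125  0.0217 -0.    ]]
dial ang est -1.0673563328992701 0.04974021159393361
dial ang est -1.0859067997880785 0.051505481215698874
```

Run:
```python
from h import *
np.set_printoptions(precision=2,suppress=True)
s=[.5321,-.0992,.1566,0]
g=cv2.GaussianBlur(cv2.imread("pics/top0.png",0),(1,1),0)[190:225,280:325]
n,l,st,ce=cv2.connectedComponentsWithStats((g<67).astype('u1'));i=1+st[1:,4].argmax()
c=cv2.findContours((l==i).astype('u1'),0,1)[0][0];c=cv2.approxPolyDP(c,1.2,True)[:,0]+[280,190]
print("contour",c.tolist(),ce[i]+[280,190])
Rs=R.from_euler('z',s[2])*R.from_euler('y',-A)
for ang in(-1.08,-1.25):
  for z in(.117,.083):
    print(ang,z,*[proj("top",np.array([s[0],s[1],.19])+Rs.apply([0,0,z]+R.from_euler('z',ang).apply([x,y,0]))) for x,y in((-.025,-.008),(-.025,.008),(.025,.008),(.025,-.008))])
  d=R.from_euler('z',ang)
  print("big opening mid", proj("top",np.array([s[0],s[1],.19])+Rs.apply([0,0,.083]+d.apply([-.042,0,0]))))
a=cv2.imread("pics/scene0.png",0)[128:150,255:276];ys,xs=np.nonzero(a<70);print("scene knob",xs.min()+255,xs.max()+255,ys.min()+128,xs.mean()+255,ys.mean()+128)
print([proj("scene",np.array([s[0],s[1],.19])+Rs.apply([0,0,z])) for z in(.117,.083)])
```

```text
contour [[304, 201], [289, 210], [293, 216], [299, 214], [307, 208]] [298.5  208.84]
-1.08 0.117 [294.11 219.27] [290.83 215.03] [306.26 204.5 ] [309.49 208.81]
-1.08 0.083 [291.99 213.94] [288.78 209.78] [303.81 199.48] [306.97 203.72]
big opening mid [285.33 215.33]
-1.25 0.117 [292.92 218.33] [290.51 213.57] [307.44 205.46] [309.78 210.28]
-1.25 0.083 [290.83 213.02] [288.46 208.35] [304.97 200.43] [307.26 205.15]
big opening mid [284.07 213.36]
scene knob 256 272 133 264.3661971830986 139.70422535211267
[array([265.23, 136.14]), array([261.51, 146.3 ])]
```

```bash
cat >> h.py <<'E'
S=[.535,-.098,.155,0.]
Rs=R.from_euler('z',S[2])*R.from_euler('y',-A)
def dialpose(ang,z):   # TCP pose with tip z above pivot along the dial axis, pads across the bar
    ax=Rs.as_matrix()[:,2];y=Rs.apply([-np.sin(ang),np.cos(ang),0])
    return np.array([S[0],S[1],.19])+z*ax, R.from_matrix(np.c_[np.cross(y,-ax),y,-ax])
def go(o,P,Q,n=None):
    d=(P-o["eef_pos"])/.03;w=np.rad2deg((Q*R.from_euler('xyz',o["eef_rot"]).inv()).as_rotvec())/4
    n=n or int(np.ceil(max(abs(d).max(),abs(w).max())*1.05));v=np.r_[w,d]
    print("target",P.round(4),"n",n,"row",(v/n).round(3).tolist(),"total",v.round(2).tolist())
E
python3 - <<'E'
from h import *
from station import robot
o=robot.get_obs();print(o["qpos"])
P,Q=dialpose(-1.17,.19);go(o,P,Q,24)
o2=dict(eef_pos=P,eef_rot=Q.as_euler('xyz'));go(o2,*dialpose(-1.17,.087))
E
```

```text
[-1.26598777e+00  3.42641801e-01  1.52493135e+00  1.52395199e-05
  1.27540273e+00 -1.46007697e-01]
target [ 0.4273 -0.1148  0.3456] n 24 row [-0.259, -0.319, 0.966, 0.276, 0.496, 0.16] total [-6.21, -7.65, 23.17, 6.62, 11.91, 3.83]
target [ 0.4857 -0.1057  0.2613] n 3 row [0.0, -0.0, 0.0, 0.649, 0.101, -0.937] total [0.0, -0.0, 0.0, 1.95, 0.3, -2.81]
```

Emit:
play_rows(plan=[[-0.26, -0.32, 0.97, 0.28, 0.5, 0.19, 0], [-0.26, -0.32, 0.97, 0.28, 0.5, 0.19, 0], [-0.26, -0.32, 0.97, 0.28, 0.5, 0.19, 0], [-0.26, -0.32, 0.97, 0.28, 0.5, 0.19, 0], [-0.26, -0.32, 0.97, 0.28, 0.5, 0.19, 0], [-0.26, -0.32, 0.97, 0.28, 0.5, 0.19, 0], [-0.26, -0.32, 0.97, 0.28, 0.5, 0.19, 0], [-0.26, -0.32, 0.97, 0.28, 0.5, 0.19, 0], [-0.26, -0.32, 0.97, 0.28, 0.5, 0.19, 0], [-0.26, -0.32, 0.97, 0.28, 0.5, 0.19, 0], [-0.26, -0.32, 0.97, 0.28, 0.5, 0.19, 0], [-0.26, -0.32, 0.97, 0.28, 0.5, 0.19, 0], [-0.26, -0.32, 0.97, 0.28, 0.5, 0.19, 0], [-0.26, -0.32, 0.97, 0.28, 0.5, 0.19, 0], [-0.26, -0.32, 0.97, 0.28, 0.5, 0.19, 0], [-0.26, -0.32, 0.97, 0.28, 0.5, 0.19, 0], [-0.26, -0.32, 0.97, 0.28, 0.5, 0.19, 0], [-0.26, -0.32, 0.97, 0.28, 0.5, 0.19, 0], [0, 0, 0, 0, 0, 0, 0], [0, 0, 0, 0, 0, 0, 0]])

```text
clock: 2.1
eef_pos: [0.3797, -0.2027, 0.3337]
eef_rot: [2.664, 0.085, 1.674]
wrist_force: [0.7, 0.3, -1.2]
finger_gap: 0.0855
grasp_force: 0.0
```

Run:
```python
from h import *
from station import robot
o=robot.get_obs();print(o["qpos"])
go(o,*dialpose(-1.17,.19))
```

```text
[-0.94647899 -0.14156923  1.89049813  0.41555967  1.10732706 -1.20416269]
target [ 0.4273 -0.1148  0.3456] n 7 row [-0.22, -0.268, 0.819, 0.227, 0.418, 0.057] total [-1.54, -1.88, 5.73, 1.59, 2.93, 0.4]
```

Emit:
play_rows(plan=[[-0.22, -0.27, 0.82, 0.23, 0.42, 0.06, 0], [-0.22, -0.27, 0.82, 0.23, 0.42, 0.06, 0], [-0.22, -0.27, 0.82, 0.23, 0.42, 0.06, 0], [-0.22, -0.27, 0.82, 0.23, 0.42, 0.06, 0], [-0.22, -0.27, 0.82, 0.23, 0.42, 0.06, 0], [-0.22, -0.27, 0.82, 0.23, 0.42, 0.06, 0], [-0.22, -0.27, 0.82, 0.23, 0.42, 0.05, 0], [0, 0, 0, 0, 0, 0, 0], [0, 0, 0, 0, 0, 0, 0], [0, 0, 0, 0.32, 0.05, -0.47, 0], [0, 0, 0, 0.32, 0.05, -0.47, 0], [0, 0, 0, 0.32, 0.05, -0.47, 0], [0, 0, 0, 0, 0, 0, 0], [0, 0, 0, 0, 0, 0, 0]])

```text
clock: 3.5
eef_pos: [0.4569, -0.1103, 0.304]
eef_rot: [2.568, 0.226, 2.061]
wrist_force: [0.3, 0.3, 1.1]
finger_gap: 0.0855
grasp_force: 0.0
```

Run:
```python
from h import *
from station import robot
o=robot.get_obs();print(o["qpos"])
go(o,*dialpose(-1.17,.087))
b=robot.read_camera("scene")["color"][100:230,195:325];a=robot.read_camera("top")["color"][155:285,215:345]
cv2.imwrite("pics/g1.png",np.hstack([cv2.resize(i,(400,400),interpolation=cv2.INTER_CUBIC) for i in(a,b)]))
```

```text
[-0.70808741 -0.08350415  1.98347828  0.58869943  0.90548141 -1.55597122]
target [ 0.4857 -0.1057  0.2613] n 2 row [-0.003, 0.005, -0.007, 0.48, 0.077, -0.711] total [-0.01, 0.01, -0.01, 0.96, 0.15, -1.42]
```

View pics/g1.png

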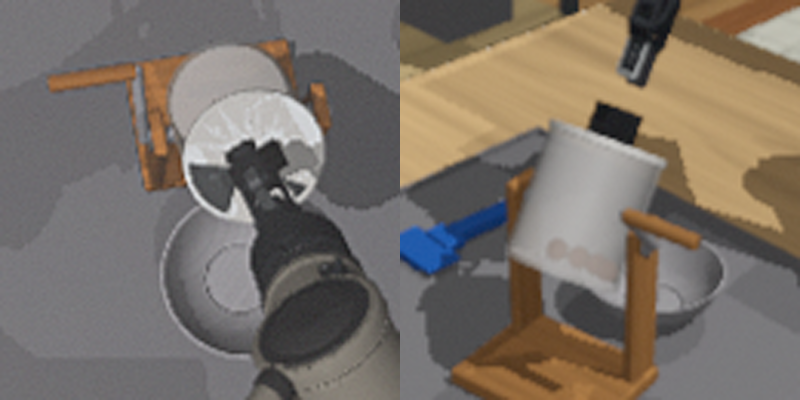

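The top view shows the open fingers around (258,180) in the crop, straddling the knob line. In the scene view they sit on the jar axis above the knob. Next I descend and close.

Emit:
play_rows(plan=[[0, 0, 0, 0.32, 0.05, -0.47, 0], [0, 0, 0, 0.32, 0.05, -0.47, 0], [0, 0, 0, 0.28, 0.05, -0.42, 0], [0, 0, 0, 0, 0, 0, 0.3], [0, 0, 0, 0, 0, 0, 0.6], [0, 0, 0, 0, 0, 0, 0.7], [0, 0, 0, 0, 0, 0, 0.8], [0, 0, 0, 0, 0, 0, 0.9], [0, 0, 0, 0, 0, 0, 1], [0, 0, 0, 0, 0, 0, 1], [0, 0, 0, 0, 0, 0, 1], [0, 0, 0, 0, 0, 0, 1]], grip_force=40)

```text
clock: 4.8
eef_pos: [0.4848, -0.1055, 0.2641]
eef_rot: [2.567, 0.228, 2.061]
wrist_force: [-5.0, -0.3, 5.8]
finger_gap: 0.0154
grasp_force: 42.9
```

Run:
```python
from h import *
from station import robot
o=robot.get_obs();print(o["qpos"],o["wrist_force"],o["wrist_torque"])
go(o,*dialpose(-1.17,.088));go(o,*dialpose(0,.088),20)
print("axis*1.0",Rs.as_matrix()[:,2])
```

```text
[-0.64116614  0.009537    2.01650598  0.63636923  0.76506425 -1.5886974 ] [-4.97671947 -0.27336164  5.76069485] [0.13320865 0.10868398 0.17914696]
target [ 0.4851 -0.1058  0.2621] n 1 row [0.014, 0.045, -0.027, 0.01, -0.009, -0.068] total [0.01, 0.05, -0.03, 0.01, -0.01, -0.07]
target [ 0.4851 -0.1058  0.2621] n 20 row [-0.475, -0.072, 0.684, 0.001, -0.0, -0.003] total [-9.5, -1.45, 13.69, 0.01, -0.01, -0.07]
axis*1.0 [-0.56670013 -0.08854879  0.81915204]
```

Emit:
play_rows(plan=[[-0.475, -0.072, 0.684, 0, 0, 0, 1], [-0.475, -0.072, 0.684, 0, 0, 0, 1], [-0.475, -0.072, 0.684, 0, 0, 0, 1], [-0.475, -0.072, 0.684, 0, 0, 0, 1], [-0.475, -0.072, 0.684, 0, 0, 0, 1], [-0.475, -0.072, 0.684, 0, 0, 0, 1], [-0.475, -0.072, 0.684, 0, 0, 0, 1], [-0.475, -0.072, 0.684, 0, 0, 0, 1], [-0.475, -0.072, 0.684, 0, 0, 0, 1], [-0.475, -0.072, 0.684, 0, 0, 0, 1], [-0.475, -0.072, 0.684, 0, 0, 0, 1], [-0.475, -0.072, 0.684, 0, 0, 0, 1], [-0.475, -0.072, 0.684, 0, 0, 0, 1], [-0.475, -0.072, 0.684, 0, 0, 0, 1], [-0.475, -0.072, 0.684, 0, 0, 0, 1], [-0.475, -0.072, 0.684, 0, 0, 0, 1], [-0.475, -0.072, 0.684, 0, 0, 0, 1], [-0.475, -0.072, 0.684, 0, 0, 0, 1], [-0.475, -0.072, 0.684, 0, 0, 0, 1], [-0.475, -0.072, 0.684, 0, 0, 0, 1]])

```text
clock: 6.8
eef_pos: [0.4849, -0.1053, 0.2642]
eef_rot: [-3.139, 0.611, -2.985]
wrist_force: [-4.1, 0.8, 6.4]
finger_gap: 0.0153
grasp_force: 41.8
```

Emit:
play_rows(plan=[[0, 0, 0, 0, 0, 0, 1], [0, 0, 0, 0, 0, 0, 1], [0, 0, 0, 0, 0, 0, 1]])

```text
clock: 7.1
eef_pos: [0.4849, -0.1053, 0.2642]
eef_rot: [-3.14, 0.611, -2.987]
wrist_force: [-4.6, 1.7, 5.6]
finger_gap: 0.0158
grasp_force: 42.1
```

Run:
```python
from h import *
from station import robot
o=robot.get_obs();print(o["qpos"],o["wrist_force"],o["wrist_torque"],o["finger_gap"])
go(o,*dialpose(0,.088),1)
```

```text
[-0.63777216  0.00947073  2.01469233  0.62920591  0.76443091 -2.74713862] [-4.59838033  1.71510607  5.64102678] [ 0.41803657 -0.08380899  0.35490735] 0.015828597126701534
target [ 0.4851 -0.1058  0.2621] n 1 row [0.016, 0.002, 0.02, 0.008, -0.016, -0.07] total [0.02, 0.0, 0.02, 0.01, -0.02, -0.07]
```

Emit:
play_rows(plan=[[0, 0, 0, 0, 0, 0, 0.7], [0, 0, 0, 0, 0, 0, 0.5], [0, 0, 0, 0, 0, 0, 0.3], [0, 0, 0, 0, 0, 0, 0.3], [0, 0, 0, 0, 0, 0, 0.3], [0, 0, 0, -0.4, -0.06, 0.58, 0.3], [0, 0, 0, -0.4, -0.06, 0.58, 0.3], [0, 0, 0, -0.4, -0.06, 0.58, 0.3], [0, 0, 0, -0.4, -0.06, 0.58, 0.3], [0, 0, 0, -0.3, 0.5, 0.6, 0.3], [0, 0, 0, -0.3, 1, 0.6, 0.3], [0, 0, 0, -0.3, 1, 0, 0.3], [0, 0, 0, 0, 1, 0, 0.3], [0, 0, 0, 0, 1, 0, 0.3], [0, 0, 0, 0, 1, 0, 0.3], [0, 0, 0, 0, 1, 0, 0.3], [0, 0, 0, 0, 0, 0, 0.3], [0, 0, 0, 0, 0, 0, 0.3]])

```text
clock: 8.9
eef_pos: [0.4094, 0.0834, 0.3686]
eef_rot: [-3.141, 0.609, -2.984]
wrist_force: [0.1, -1.1, 0.5]
finger_gap: 0.0597
grasp_force: 0.0
```

Run:
```python
from h import *
from station import robot
o=robot.get_obs();print(o["qpos"],o["wrist_force"])
b=robot.read_camera("scene")["color"][100:230,195:325];f=robot.read_camera("top")["color"];cv2.imwrite("pics/t2full.png",f);a=f[155:285,215:345]
cv2.imwrite("pics/g2.png",np.hstack([cv2.resize(i,(400,400),interpolation=cv2.INTER_CUBIC) for i in(a,b)]))
```

```text
[-0.09088886 -0.29552728  1.95887853  0.18052154  0.89182147 -1.88988772] [ 0.09183003 -1.14224621  0.51753035]
```

View pics/g2.png

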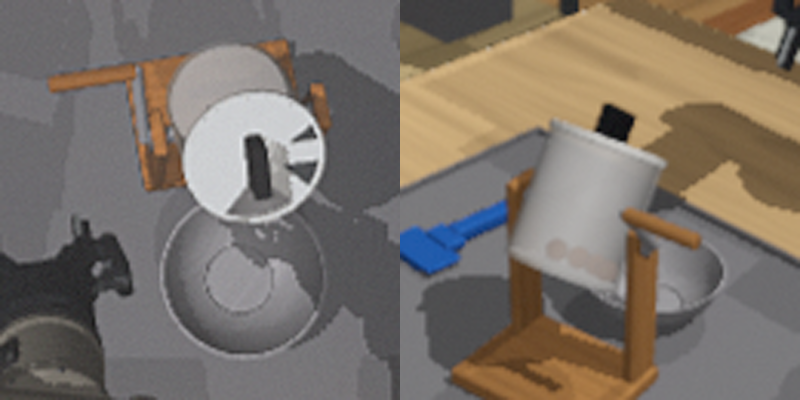

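Run:
```python
from h import *
np.set_printoptions(precision=2,suppress=True)
g=cv2.imread("pics/t2full.png",0)
print(g[197:228,286:312])
m=(g[190:232,280:325]<67).astype('u1')
n,l,st,ce=cv2.connectedComponentsWithStats(m);i=1+st[1:,4].argmax()
c=cv2.findContours((l==i).astype('u1'),0,1)[0][0];print("contour",(cv2.approxPolyDP(c,1.2,True)[:,0]+[280,190]).tolist(),ce[i]+[280,190])
for ang in(-.15,0,.15):
  for z in(.117,.083):
    print(ang,z,*[proj("top",np.array([S[0],S[1],.19])+Rs.apply([0,0,z]+R.from_euler('z',ang).apply([x,y,0]))) for x,y in((-.025,-.008),(-.025,.008),(.025,.008),(.025,-.008))])
  print("opening corners",*[proj("top",np.array([S[0],S[1],.19])+Rs.apply([0,0,.083]+R.from_euler('z',ang+e).apply([-r,0,0]))) for r,e in((.024,-.52),(.059,-.52),(.059,.52),(.024,.52))])
```

```text
[[206 205 206 206 207 205 207 207 207 211 212 217 216 215 211 207 207 207
  205 206 206 205 206 206 206 213]
 [206 207 207 206 206 206 206 209 218 189 166 160 148 167 208 211 207 208
  206 207 205 205 206 209 215 200]
 [206 206 206 205 208 205 211 214 167 108  79  75  53  86 173 193 204 207
  206 206 206 205 208 211 182 129]
 [207 205 207 204 205 208 208 219 117  36  43  51  45  35 106 176 206 194
  205 209 211 206 208 183 111  71]
 [206 206 207 206 206 204 208 221 125  43  50  51  51  45  49 186 198 177
  183 173 202 212 210 184 160 175]
 [204 206 205 206 203 207 208 221 130  49  51  53  52  50  41 139 186 179
  177 154 171 174 205 206 203 211]
 [206 204 205 205 207 206 208 220 145  62  44  55  57  55  46  71 170 181
  170 162 153 145 198 212 208 206]
 [207 206 205 206 208 205 209 218 150  68  46  61  57  58  55  45 165 182
  162 168 154 147 162 201 207 206]
 [205 205 204 204 206 205 210 217 150  69  51  55  61  58  55  39 181 174
  157 164 155 148 181 207 208 206]
 [207 206 207 208 206 206 206 216 171  84  46  57  59  58  54  42 151 160
  156 160 152 149 169 205 214 213]
 [208 205 
[... 2358 characters left out ...]
]] [298.58 209.17]
-0.15 0.117 [302.03 219.24] [296.18 219.37] [297.2  202.35] [303.14 202.24]
-0.15 0.083 [299.73 213.92] [294.02 214.05] [294.98 197.38] [300.78 197.28]
opening corners [292.7 212.7] [285.97 222.76] [306.72 222.27] [301.22 212.52]
0 0.117 [303.4  218.71] [297.56 219.64] [295.81 202.89] [301.74 201.95]
0 0.083 [301.06 213.41] [295.37 214.32] [293.63 197.9 ] [299.41 196.99]
opening corners [293.83 213.19] [288.74 223.92] [309.42 220.62] [302.32 211.84]
0.15 0.117 [304.68 218.01] [298.99 219.72] [294.51 203.6 ] [300.29 201.86]
0.15 0.083 [302.31 212.73] [296.76 214.4 ] [292.37 198.6 ] [298.  196.9]
opening corners [295.04 213.51] [291.69 224.68] [311.85 218.62] [303.32 211.02]
```

The dial is now at about 0: the knob edge slopes give -0.02 and +0.03, and the opening is symmetric about the window. Now the crank.

```bash
cat >> h.py <<'E'
def crank(q,dy=.14,dz=-.021):
    a=.696-q;Y=R.from_euler('z',S[2])
    P=np.array([S[0],S[1],0])+Y.apply([.0795*np.sin(a),dy,.19+.0795*np.cos(a)+dz])
    return P,Y*R.from_matrix(np.array([[0,1,0],[1,0,0],[0,0,-1.]]))
E
python3 - <<'E'
from h import *
from station import robot
o=robot.get_obs()
P,Q=crank(0);go(o,P+[0,0,.08],Q);print(P)
E
```

```text
target [0.5637 0.0482 0.31  ] n 23 row [0.248, 0.339, -0.944, 0.223, -0.048, -0.085] total [5.71, 7.79, -21.71, 5.13, -1.11, -1.95]
[0.56374739 0.04819063 0.23000933]
```

Emit:
play_rows(plan=[[0.25, 0.34, -0.94, 0.22, 0, 0, 0.3], [0.25, 0.34, -0.94, 0.22, 0, 0, 0.3], [0.25, 0.34, -0.94, 0.22, 0, 0, 0.3], [0.25, 0.34, -0.94, 0.22, 0, 0, 0.3], [0.25, 0.34, -0.94, 0.22, 0, 0, 0.3], [0.25, 0.34, -0.94, 0.22, 0, 0, 0.3], [0.25, 0.34, -0.94, 0.22, 0, 0, 0.3], [0.25, 0.34, -0.94, 0.22, 0, 0, 0.3], [0.25, 0.34, -0.94, 0.22, 0, 0, 0.3], [0.25, 0.34, -0.94, 0.22, 0, 0, 0.3], [0.25, 0.34, -0.94, 0.22, 0, 0, 0.3], [0.25, 0.34, -0.94, 0.22, 0, 0, 0.3], [0.25, 0.34, -0.94, 0.22, 0, 0, 0.3], [0.25, 0.34, -0.94, 0.22, -0.1, -0.1, 0.3], [0.25, 0.34, -0.94, 0.22, -0.1, -0.1, 0.3], [0.25, 0.34, -0.94, 0.22, -0.1, -0.2, 0.3], [0.25, 0.34, -0.94, 0.22, -0.1, -0.2, 0.3], [0.25, 0.34, -0.94, 0.22, -0.1, -0.2, 0.3], [0.25, 0.34, -0.94, 0.22, -0.1, -0.2, 0.3], [0.25, 0.34, -0.94, 0.22, -0.1, -0.2, 0.3]])

```text
clock: 11.0
eef_pos: [0.5423, 0.0588, 0.3321]
eef_rot: [3.084, 0.064, 1.92]
wrist_force: [0.3, -0.3, 0.1]
finger_gap: 0.0599
grasp_force: 0.0
```

Emit:
play_rows(plan=[[0.25, 0.34, -0.94, 0.22, -0.1, -0.2, 0.3], [0.25, 0.34, -0.94, 0.22, -0.1, -0.2, 0.3], [0.25, 0.34, -0.94, 0.22, -0.1, -0.2, 0.3], [0, 0, 0, 0, 0, 0, 0.3], [0, 0, 0, 0, 0, 0, 0.3]])

```text
clock: 11.5
eef_pos: [0.5616, 0.0506, 0.3143]
eef_rot: [3.139, -0.003, 1.73]
wrist_force: [0.2, -0.2, 0.0]
finger_gap: 0.0593
grasp_force: 0.0
```

Run:
```python
from h import *
from station import robot
o=robot.get_obs();print(o["qpos"],o["finger_gap"])
P,Q=crank(0);go(o,P+[0,0,.0],Q)
b=robot.read_camera("scene")["color"][100:230,195:325];a=robot.read_camera("top")["color"][155:285,215:345]
cv2.imwrite("pics/g3.png",np.hstack([cv2.resize(i,(400,400),interpolation=cv2.INTER_CUBIC) for i in(a,b)]))
```

```text
[-0.04824965  0.3666972   1.25990492  0.00394949  1.51316787 -0.20767765] 0.0593248958614648
target [0.5637 0.0482 0.23  ] n 3 row [-0.018, 0.01, -0.02, 0.024, -0.027, -0.937] total [-0.06, 0.03, -0.06, 0.07, -0.08, -2.81]
```

View pics/g3.png

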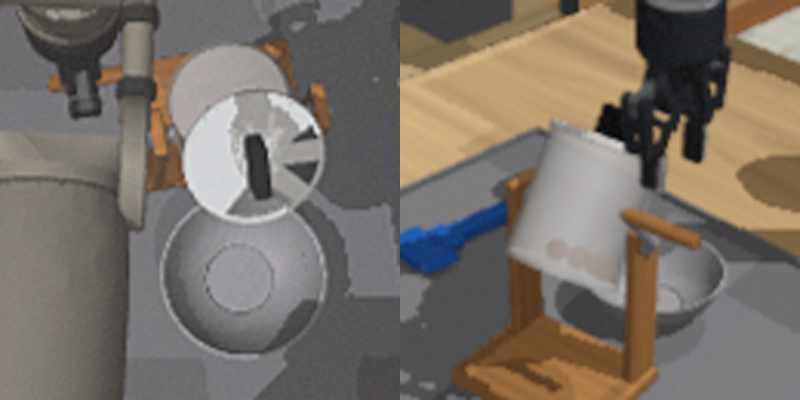

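The fingers hang open above the grip at about (673,168) in the crop. Projected down, they land astride the bar.

Emit:
play_rows(plan=[[0, 0, 0, 0.02, -0.03, -0.47, 0.3], [0, 0, 0, 0.02, -0.03, -0.47, 0.3], [0, 0, 0, 0.02, -0.02, -0.47, 0.3], [0, 0, 0, 0, 0, -0.47, 0.3], [0, 0, 0, 0, 0, -0.47, 0.3], [0, 0, 0, 0, 0, -0.46, 0.3], [0, 0, 0, 0, 0, 0, 0.5], [0, 0, 0, 0, 0, 0, 0.7], [0, 0, 0, 0, 0, 0, 0.8], [0, 0, 0, 0, 0, 0, 0.9], [0, 0, 0, 0, 0, 0, 1], [0, 0, 0, 0, 0, 0, 1], [0, 0, 0, 0, 0, 0, 1]], grip_force=20)

```text
clock: 12.9
eef_pos: [0.5607, 0.0497, 0.2313]
eef_rot: [-3.14, -0.003, 1.732]
wrist_force: [-11.8, -1.9, 4.6]
finger_gap: 0.0154
grasp_force: 19.9
```

Run:
```python
from h import *
from station import robot
o=robot.get_obs();print(o["wrist_force"],o["wrist_torque"])
P,Q=crank(0);go(o,P,Q,1)
# swing rows, commanded differences: q 0 -> 1.66 in 30 steps
qs=1.66*(np.linspace(0,1,31));Ps=np.array([crank(q)[0] for q in qs]);print((np.diff(Ps,axis=0)/.03).round(2).tolist())
```

```text
[-11.78699628  -1.88288716   4.63318174] [-0.30677041  1.78226647  0.09503238]
target [0.5637 0.0482 0.23  ] n 1 row [-0.04, -0.035, -0.084, 0.101, -0.049, -0.044] total [-0.04, -0.03, -0.08, 0.1, -0.05, -0.04]
[[-0.11, -0.02, 0.09], [-0.12, -0.02, 0.08], [-0.12, -0.02, 0.08], [-0.13, -0.02, 0.07], [-0.13, -0.02, 0.06], [-0.13, -0.02, 0.06], [-0.14, -0.02, 0.05], [-0.14, -0.02, 0.04], [-0.14, -0.02, 0.03], [-0.14, -0.02, 0.02], [-0.14, -0.02, 0.02], [-0.14, -0.02, 0.01], [-0.14, -0.02, 0.0], [-0.14, -0.02, -0.01], [-0.14, -0.02, -0.02], [-0.14, -0.02, -0.02], [-0.14, -0.02, -0.03], [-0.14, -0.02, -0.04], [-0.14, -0.02, -0.05], [-0.13, -0.02, -0.05], [-0.13, -0.02, -0.06], [-0.13, -0.02, -0.07], [-0.12, -0.02, -0.08], [-0.12, -0.02, -0.08], [-0.11, -0.02, -0.09], [-0.11, -0.02, -0.1], [-0.1, -0.02, -0.1], [-0.1, -0.02, -0.11], [-0.09, -0.01, -0.11], [-0.09, -0.01, -0.12]]
```

Emit:
play_rows(plan=[[0, 0, 0, -0.16, -0.02, 0.09, 1], [0, 0, 0, -0.16, -0.02, 0.08, 1], [0, 0, 0, -0.14, -0.02, 0.08, 1], [0, 0, 0, -0.13, -0.02, 0.07, 1], [0, 0, 0, -0.13, -0.02, 0.06, 1], [0, 0, 0, -0.13, -0.02, 0.06, 1], [0, 0, 0, -0.14, -0.02, 0.05, 1], [0, 0, 0, -0.14, -0.02, 0.04, 1], [0, 0, 0, -0.14, -0.02, 0.03, 1], [0, 0, 0, -0.14, -0.02, 0.02, 1], [0, 0, 0, -0.14, -0.02, 0.02, 1], [0, 0, 0, -0.14, -0.02, 0.01, 1], [0, 0, 0, -0.14, -0.02, 0, 1], [0, 0, 0, -0.14, -0.02, -0.01, 1], [0, 0, 0, -0.14, -0.02, -0.02, 1], [0, 0, 0, -0.14, -0.02, -0.02, 1], [0, 0, 0, -0.14, -0.02, -0.03, 1], [0, 0, 0, -0.14, -0.02, -0.04, 1], [0, 0, 0, -0.14, -0.02, -0.05, 1], [0, 0, 0, -0.13, -0.02, -0.05, 1]])

```text
clock: 14.9
eef_pos: [0.4829, 0.0373, 0.2454]
eef_rot: [3.127, 0.0, 1.731]
wrist_force: [6.5, -2.2, 7.4]
finger_gap: 0.0153
grasp_force: 20.9
```

Emit:
play_rows(plan=[[0, 0, 0, -0.13, -0.02, -0.06, 1], [0, 0, 0, -0.13, -0.02, -0.07, 1], [0, 0, 0, -0.12, -0.02, -0.08, 1], [0, 0, 0, -0.12, -0.02, -0.08, 1], [0, 0, 0, -0.11, -0.02, -0.09, 1], [0, 0, 0, -0.11, -0.02, -0.1, 1], [0, 0, 0, -0.1, -0.02, -0.1, 1], [0, 0, 0, -0.1, -0.02, -0.11, 1], [0, 0, 0, -0.09, -0.01, -0.11, 1], [0, 0, 0, -0.09, -0.01, -0.12, 1], [0, 0, 0, 0, 0, 0, 1], [0, 0, 0, 0, 0, 0, 1], [0, 0, 0, 0, 0, 0, 1], [0, 0, 0, 0, 0, 0, 1], [0, 0, 0, 0, 0, 0, 1]])

```text
clock: 16.4
eef_pos: [0.4492, 0.0321, 0.2168]
eef_rot: [3.13, -0.001, 1.731]
wrist_force: [6.1, -2.2, 2.6]
finger_gap: 0.0152
grasp_force: 22.1
```

Run:
```python
from h import *
from station import robot
o=robot.get_obs();print(o["wrist_force"],o["wrist_torque"])
P,Q=crank(1.66);go(o,P-[.003,0,0],Q,1)
b=robot.read_camera("scene")["color"][100:230,195:325];a=robot.read_camera("top")["color"][155:285,215:345]
cv2.imwrite("pics/g4.png",np.hstack([cv2.resize(i,(400,400),interpolation=cv2.INTER_CUBIC) for i in(a,b)]))
```

```text
[ 6.13468299 -2.22116213  2.57338911] [-0.30738722 -0.96224402  0.0116372 ]
target [0.4459 0.0302 0.2143] n 1 row [-0.035, 0.164, -0.079, -0.11, -0.061, -0.082] total [-0.04, 0.16, -0.08, -0.11, -0.06, -0.08]
```

View pics/g4.png

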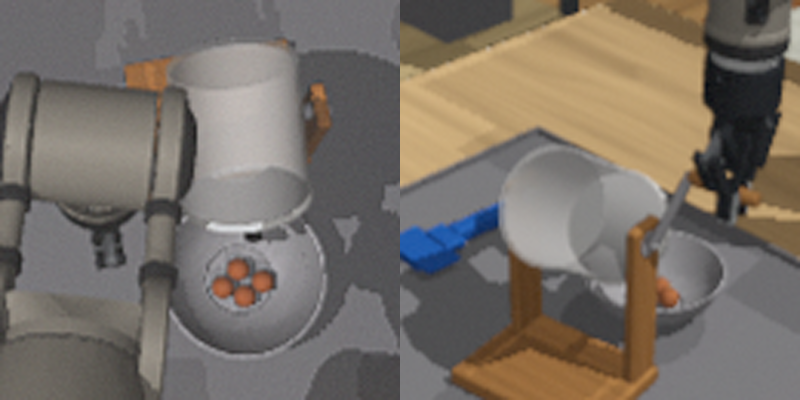

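All four treats (orange) are in the bowl at about (243,282) in the crop. Now I swing the jar back.

Emit:
play_rows(plan=[[0, 0, 0, 0.09, 0.01, 0.12, 1], [0, 0, 0, 0.09, 0.01, 0.11, 1], [0, 0, 0, 0.1, 0.02, 0.11, 1], [0, 0, 0, 0.1, 0.02, 0.1, 1], [0, 0, 0, 0.11, 0.02, 0.1, 1], [0, 0, 0, 0.11, 0.02, 0.09, 1], [0, 0, 0, 0.12, 0.02, 0.08, 1], [0, 0, 0, 0.12, 0.02, 0.08, 1], [0, 0, 0, 0.13, 0.02, 0.07, 1], [0, 0, 0, 0.13, 0.02, 0.06, 1], [0, 0, 0, 0.13, 0.02, 0.05, 1], [0, 0, 0, 0.14, 0.02, 0.05, 1], [0, 0, 0, 0.14, 0.02, 0.04, 1], [0, 0, 0, 0.14, 0.02, 0.03, 1], [0, 0, 0, 0.14, 0.02, 0.02, 1], [0, 0, 0, 0.14, 0.02, 0.02, 1], [0, 0, 0, 0.14, 0.02, 0.01, 1], [0, 0, 0, 0.14, 0.02, 0, 1], [0, 0, 0, 0.14, 0.02, -0.01, 1], [0, 0, 0, 0.14, 0.02, -0.02, 1]])

```text
clock: 18.5
eef_pos: [0.5191, 0.0438, 0.249]
eef_rot: [3.142, -0.003, 1.732]
wrist_force: [-10.8, -0.7, 8.8]
finger_gap: 0.0151
grasp_force: 22.0
```

Emit:
play_rows(plan=[[0, 0, 0, 0.14, 0.02, -0.02, 1], [0, 0, 0, 0.14, 0.02, -0.03, 1], [0, 0, 0, 0.14, 0.02, -0.04, 1], [0, 0, 0, 0.14, 0.02, -0.05, 1], [0, 0, 0, 0.13, 0.02, -0.06, 1], [0, 0, 0, 0.13, 0.02, -0.06, 1], [0, 0, 0, 0.13, 0.02, -0.07, 1], [0, 0, 0, 0.13, 0.02, -0.08, 1], [0, 0, 0, 0.13, 0.02, -0.08, 1], [0, 0, 0, 0.12, 0.02, -0.09, 1], [0, 0, 0, 0, 0, 0, 1], [0, 0, 0, 0, 0, 0, 1]])

```text
clock: 19.7
eef_pos: [0.5602, 0.0503, 0.2315]
eef_rot: [3.139, -0.004, 1.732]
wrist_force: [-4.9, 0.7, 3.5]
finger_gap: 0.0153
grasp_force: 21.3
```

Nearly at the stop (x was 0.5607 there). I'll press a little further.

Emit:
play_rows(plan=[[0, 0, 0, 0.08, 0.01, -0.05, 1], [0, 0, 0, 0.08, 0.01, -0.05, 1], [0, 0, 0, 0, 0, 0, 1], [0, 0, 0, 0, 0, 0, 1]])

```text
clock: 20.1
eef_pos: [0.5607, 0.0504, 0.2308]
eef_rot: [-3.137, -0.003, 1.732]
wrist_force: [-27.8, -1.8, 26.7]
finger_gap: 0.0153
grasp_force: 23.8
```

It is hard against the stop. I'll relax, release, retreat and look.

Emit:
play_rows(plan=[[0, 0, 0, -0.1, 0, 0.06, 1], [0, 0, 0, 0, 0, 0, 0.8], [0, 0, 0, 0, 0, 0, 0.5], [0, 0, 0, 0, 0, 0, 0.3], [0, 0, 0, 0, 0, 0, 0.3], [0, 0, 0, 0, 0, 0, 0.3], [0, 0, 0, 0, 0, 0.4, 0.3], [0, 0, 0, 0, 0, 0.6, 0.3], [0, 0, 0, 0, 0, 0.8, 0.3], [0, 0, 0, 0, 0, 0.8, 0.3], [0, 0, 0, 0, 0.2, 0.8, 0.3], [0, 0, 0, -0.3, 0.8, 0.3, 0.3], [0, 0, 0, -0.3, 1, 0, 0.3], [0, 0, 0, -0.3, 1, 0, 0.3], [0, 0, 0, -0.3, 1, 0, 0.3], [0, 0, 0, 0, 1, 0, 0.3], [0, 0, 0, 0, 0, 0, 0.3], [0, 0, 0, 0, 0, 0, 0.3]])

```text
clock: 21.9
eef_pos: [0.5267, 0.2009, 0.3408]
eef_rot: [3.138, -0.003, 1.733]
wrist_force: [-0.6, -0.8, -0.0]
finger_gap: 0.0599
grasp_force: 0.0
```

Run:
```python
from h import *
from station import robot
b=robot.read_camera("scene")["color"][100:230,195:325];f=robot.read_camera("top")["color"];a=f[155:285,215:345]
g=cv2.cvtColor(f,cv2.COLOR_BGR2GRAY);m=(g[190:232,280:325]<67).astype('u1')
n,l,st,ce=cv2.connectedComponentsWithStats(m);i=1+st[1:,4].argmax();c=cv2.findContours((l==i).astype('u1'),0,1)[0][0]
print("contour",(cv2.approxPolyDP(c,1.2,True)[:,0]+[280,190]).tolist(),ce[i]+[280,190])
cv2.imwrite("pics/g5.png",np.hstack([cv2.resize(i,(400,400),interpolation=cv2.INTER_CUBIC) for i in(a,b)]))
```

```text
contour [[295, 199], [296, 215], [299, 219], [302, 218], [301, 204], [299, 199]] [298.49193548 208.7016129 ]
```

View pics/g5.png

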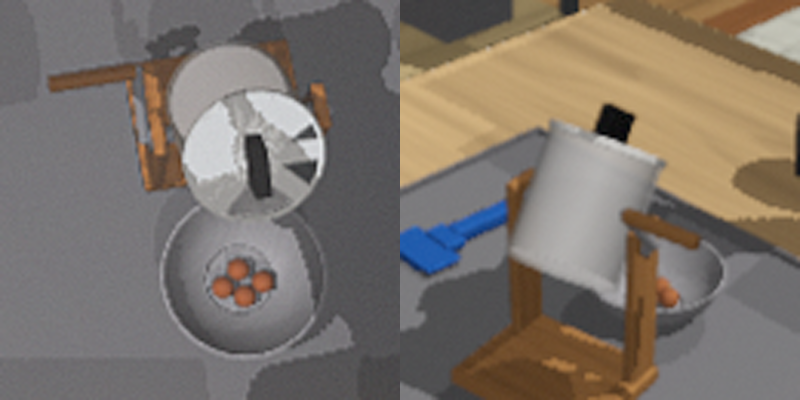

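The jar is back at its lean, the knob (contour centre about (298,209)) and opening are unchanged, and the four treats are in the bowl at about (243,282) in the crop.

```bash
python3 -c "
from station import robot
print(robot.job_done())"
```

```text
the job is handed in; nothing more can be done
None
```

The job is handed in at about 22 s: the dial is on its large opening (within about 0.03 rad of square by the camera), all four treats are in the dog bowl, and the jar is back against its rest stop with the gripper clear.

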